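Turn the tea-ball dish to the mug

TASK

Set the steel tea ball gently, not dropped, in the middle of the wooden dish that stands on the narrow top tier of the round tray. Then lift the dish straight up, about 5 cm clear of the tier, and only then turn it in the air over the tier until its pouring lip faces the mug that stands right way up (a quarter turn one way or the other), keeping the dish level and the untouched ball loose in its middle all the while. Finish still holding the dish there, level and motionless: do not put it down or let go, and leave the mugs, the caddy and the spoon as they stand.

Things in the scene. Friction and masses are not known exactly. Their poses are not given: they have to be found in the camera images.
- ball: steel tea infuser ball, a plain sphere 40 mm in diameter, about 60 g, that rolls freely; starts sitting in the ring of the little white cup (rest). Use point ball_center for its place
- ball_center (a point): centre of the tea ball; while the ball sits in the rest it is about 58 mm above the dresser top, while in the middle of the dish 28 mm above the dish's underside
- rest: fixed white ceramic egg-cup-like rest for the ball: foot 48 mm wide, upper ring 33 mm wide outside, rim 42 mm above the dresser; origin at the centre of its underside. It stands to the left or to the right of the tray
- dish: loose round beech dish, about 180 g, 147 mm across, origin at the centre of its flat underside (foot 76 mm wide), z up, pouring lip at +x, grip post at -x. Low rim, its top 22 mm above the underside. Starts resting on the narrow top tier, post roughly towards the robot
- dish_mid (a point): middle of the dish's inner floor, 8 mm above the underside; the floor is flat only within 9 mm of it, then rises at 8 degrees to the rim at radius 70 mm
- dish_post (a point): centre of the top of the upright square grip post, which stands outside the rim: 18 x 18 mm, sides along the dish's x and y, its axis 88 mm from the dish's middle, its top 68 mm above the underside; the upper 44 mm stand free for the fingers. Sturdy: grip it firmly, about 70 N, as the dish hangs out sideways from it
- dish_lip (a point): outer end of the pouring lip, an open trough 36 mm wide in a gap of the rim, straight across from the post, 98 mm from the dish's middle
- tiers: fixed round stacked wicker-look plastic tray: lower tray 380 mm across with floor 12 mm and rim about 35 mm up, a drum 140 mm wide up to 63 mm, and the narrow top tier 80 mm wide up to 118 mm; origin at the centre of the underside. The two mugs stand on its lower tray left and right of the top tier, about 135 mm from its axis
- tier_top (a point): centre of the top face of the narrow top tier, 118 mm above the dresser, on which the dish rests
- mug: brown mug standing right way up (mouth upwards) on the lower tray, 72 mm wide, 85 mm tall, one side handle; origin at the centre of its underside
- mug_rim (a point): centre of the upright mug's mouth, 97 mm above the dresser
- upturned: identical brown mug standing mouth down on the lower tray, across the top tier from the upright mug; origin at the middle of its mouth, which is down on the tray; leave alone
- caddy: square steel tea caddy with clip lid, 84 x 84 x 131 mm, on the other side of the tray than the rest; origin at its underside; leave alone
- spoon: steel teaspoon about 125 mm long lying on the lower tray behind the tiers; leave alone
Mind the look-alikes: they are no part of the job. Of the things like the dish, leave any that is red; of the rest the larger one is meant. Leave any green look-alike of the ball alone.

How it is judged (in metres and radians):
On the way, in this order (a step that is already met when the one before it is completed fails the run):
1. the ball lies still and released in the middle of the dish, which is still on its tier (horizontal distance between ball_center and dish_mid below 0.022 m and z of ball_center in the frame of dish between 0.02 and 0.038 m and linear speed of ball below 0.06 m/s and contact force between the fingers and ball below 0.2 N and z of dish in the frame of tier_top between -0.006 and 0.006 m and horizontal distance between dish and tier_top below 0.03 m), for 0.3 s.
2. the dish is lifted clear of the tier, level, ball in the middle, the lip not yet turned to the mug (z of dish in the frame of tier_top above 0.02 m and angle between dish's own z axis and vertical below 0.1 rad and horizontal distance between dish and tier_top below 0.05 m and horizontal distance between ball_center and dish_mid below 0.03 m and horizontal distance between dish_lip and mug_rim above 0.12 m), for 0.2 s.
At the end, for the whole second after the job is handed in: Dish held by the fingers 20-150 mm above the top tier, middle within 50 mm of the tier's axis, touching nothing else, level within 5.7 degrees and still; ball loose, still, within 22 mm of the dish's middle; centre of the upright mug's mouth within 30 mm of the line from the middle through the lip (horizontal distance between ball_center and dish_mid below 0.022 m and z of ball_center in the frame of dish between 0.02 and 0.038 m and horizontal distance between dish and tier_top below 0.05 m and angle between dish's own z axis and vertical below 0.1 rad and z of dish in the frame of tier_top between 0.02 and 0.15 m and y of mug_rim in the frame of dish between -0.03 and 0.03 m and x of mug_rim in the frame of dish above 0.06 m and contact force between the fingers and dish above 1 N and contact force between the fingers and ball below 0.2 N and contact force between dish and tiers below 0.2 N and contact force between dish and mug below 0.2 N and contact force between dish and upturned below 0.2 N and linear speed of dish below 0.03 m/s and angular speed of dish below 0.15 rad/s and linear speed of ball below 0.06 m/s); the arm keeps its last pose, push and grip.
It fails at once if the tea ball is dropped from more than about 3 cm or thrown (linear speed of ball above 0.8 m/s and contact force between the fingers and ball below 0.1 N).
It fails at once if the dish is off its tier while the ball is not in its middle (more than 30 mm off) (z of dish in the frame of tier_top above 0.012 m and horizontal distance between ball_center and dish_mid above 0.03 m).
It fails at once if the fingers touch the ball while the dish is in the air (z of dish in the frame of tier_top above 0.012 m and contact force between the fingers and ball above 0.5 N).
It fails at once if the dish is tipped by more than 12 degrees (angle between dish's own z axis and vertical above 0.21 rad).
It fails at once if a mug, the caddy or the spoon is shifted by more than 30 mm, or a mug or the caddy tipped over (distance of any of mug, upturned, caddy, spoon from where it was at the start of the episode above 0.03 m or angle between any of mug, upturned, caddy's own z axis and vertical above 0.35 rad).
It also fails if it takes over 72 s, if anything falls off the work surface, if the arm or the gripper's body presses on something with over 40 N, if the wrist force passes 120 N, or if a joint passes its speed limit or range.

ROBOT

A 7-joint arm with a two-finger parallel gripper is mounted at the origin on the work surface. World frame = base frame: x ahead of the robot, y to its left, z up, the work surface at z = 0. Lengths are in mm, angles in degrees, forces in N, time in s.
With the tool pointing down it reaches from about 375 to 925 mm from the base axis. Payload 3.1 kg.
Tool frame: the origin (TCP) lies midway between the tips of the shut fingers; the grasp point (between the pads) lies 19 mm behind it; z points along the fingers, y is the line along which they close (so a half turn about z gives the same grasp; the last joint's range is limited). The gripper opens to 85 mm and grips with 20 to 120 N. Pads are 22 mm wide; open, the fingers measure 114 mm over their backs; the gripper's body (76 mm by 85 mm) begins 54 mm behind the grasp point. The pads swing forward as they close: fully open they stand 13 mm farther back than shut.
Start: joints at [70.141, 21.939, 2.515, 91.553, -1.026, 66.532, -2.859], TCP at [160.076, -629.983, 231.269] pointing down, gripper open.
Joint ranges: [-149.38, 149.38], [-23.57, 123.04], [-84.95, 90], [0, 143.3], [-89.99, 269.99], [3.08, 112.72], [-163.45, 163.45]. Speed limits (degrees/s): [159.86, 159.86, 180, 180, 180, 180, 180].

INTERFACE

Orientations are given as [roll, pitch, yaw] about the fixed x, y, z axes, in that order (R = Rz(yaw) Ry(pitch) Rx(roll)).
In Python, from rig import get_obs, imaging, ctrl, spotter gives the robot as it stands.
- The arm moves only by the tool servo_tool, never from a script. Its arguments are lists of equal length, an entry for each row: "travel": the shift along the tool's x, y, z each as a share of 400 mm, from -1 to 1, a list of three; "delta_rot": the turn, a rotation vector about the tool's x, y, z each as a share of 90 degrees, from -1 to 1, a list of three; "hand": the opening, from 0 (shut) to 1 (fully open). In form: {"travel": [[x, y, z], ...], "delta_rot": [[wx, wy, wz], ...], "hand": [hand, ...]}. A call has 1 to 10 rows; each row is the pose to reach, as a shift and turn from the pose commanded when the call began, along the tool's axes at that moment; what a row does not reach only later rows make up. A row lasts 1/12 s, in which the tool goes at most 41.7 mm and 7.16 degrees, less where a joint would pass 70% of its speed; a pose out of reach is approached as far as the arm can. A call with a number of a shift or a turn outside -1 to 1 is refused whole. A call with a gripper value outside its range is refused whole. The fingers move at their own pace and stop on an object; the grip force is fixed at half the most. Time passes only in rows, so rows that repeat a pose let the fingers close. It gives the time, the measured TCP pose, the force, the opening and the grip force at its end, in the units of the state.
- get_obs(): the state, without advancing time (a new reading comes with each control period).
- imaging.grab_frame(name): name is "scene" or "top" or "wrist"; returns a dict with "image" (400x640x3 uint8, red, green, blue), "depth" (400x640 float32, mm along the optical axis (not along the pixel's ray), 0 where there is no reading), "camera_matrix" (3x3 intrinsics, pixels), "k1" (the pictures are not rectified: a ray, as slopes to the right and down, at radius r is drawn at 1 + k1 r^2 times it, then the intrinsics apply), "T" (4x4, takes a point from camera to world coordinates); the wrist camera has in their place "T_tool_cam" (4x4, takes a point from camera to tool coordinates, whose origin is the TCP and whose axes are the flange's). Camera axes: x right, y down, z forward; pixel columns grow to the right and rows downward; lengths in mm; the calibration is good to about 2 mm. A picture is of the moment at which its call begins: read the wrist's pose just before it.
- ctrl.close_job(): hands the job in; it is judged then, once.
Trained networks look in a picture, given as the dict that the camera call returned (one of the last four; its "shot" number tells which), for a name from the list of things; names that differ only in an ending like _2 or _b are one class to them, and where a whole thing is asked for, a point or a joint stands for the part that bears it (a point fixed in the world has none). Each returns a list of dicts, best first, with "score" (0 to 1); they miss things now and then, are a little off and sometimes report something else, mostly with a low value. They report only what shows in the picture. A call takes as long as a camera call. They do not tell look-alikes from the thing itself.
- spotter.trace(picture, target): "pixels" (400x640 bool, what is visible of it) and "centre" ([column, row] in pixels, amid what is visible of it).
- spotter.place_of(picture, target): "centre" ([column, row] in pixels: a listed point, or the origin of a listed thing).
The state is a dict: "time": time; "q": joint angles; "dq": joint speeds; "joint_torque": joint torques, N m; "tcp_pos": TCP position; "ee_rot": TCP orientation; "ft_force": force on the tool from outside, world axes, zero at the start; "torque": the same for the moment, N m; "opening": finger opening in mm; "grip_force": force on a finger pad.
Only numpy, scipy, OpenCV 4.12 (cv2) and the standard library are available. Lean on these libraries where they do the work, as an engineer would, in place of code of your own. Each camera call takes 0.05 s, during which the arm holds its last target. There are 200 camera calls.

## Working session

There is one attempt and no reset: what is moved stays moved. The work goes in short steps, Python scripts to look and compute and a tool call to move; the robot and the scene stay as the last step left them, time stands still between calls to the robot, and variables do not carry over. Pictures are saved under pics/ and viewed, at most 10 in all, crops included, and the job is handed in when it is done.

Besides the shell and the picture viewer there is one more tool, called after "Call:" by a JSON object that holds its "fn" and its "kwargs". servo_tool: Moves the arm, as the interface text tells. Shift numbers are shares of 400 mm and turn numbers shares of 90 degrees, none past 1 either way. Its arguments: {"type":"object","properties":{"travel":{"type":"array","items":{"type":"array","items":{"type":"number","minimum":-1,"maximum":1}}},"delta_rot":{"type":"array","items":{"type":"array","items":{"type":"number","minimum":-1,"maximum":1}}},"hand":{"type":"array","items":{"type":"number"}}},"required":["travel","delta_rot","hand"]}

```bash
mkdir -p pics
cat > h.py <<'E'
import numpy as np, cv2
from scipy.spatial.transform import Rotation as R
from rig import get_obs, imaging, ctrl, spotter
def tool():
    o=get_obs(); T=np.eye(4); T[:3,:3]=R.from_euler('xyz',o['ee_rot'],degrees=True).as_matrix(); T[:3,3]=o['tcp_pos']; return T
def grab(n):
    Tt=tool() if n=='wrist' else None
    p=imaging.grab_frame(n)
    p['W']=Tt@np.array(p['T_tool_cam']) if n=='wrist' else np.array(p['T'])
    return p
def ray(p,uv):
    K=np.array(p['camera_matrix']); d=np.array([(uv[0]-K[0,2])/K[0,0],(uv[1]-K[1,2])/K[1,1]]); s=d.copy()
    for _ in range(20): s=d/(1+p['k1']*(s@s))
    return p['W'][:3,3],p['W'][:3,:3]@np.array([s[0],s[1],1.])
def atz(p,uv,z):
    o,d=ray(p,uv); return o+d*(z-o[2])/d[2]
def dep(p,uv):
    o,d=ray(p,uv); u,v=int(round(uv[0])),int(round(uv[1])); w=p['depth'][max(v-1,0):v+2,max(u-1,0):u+2]; w=w[w>0]
    return o+d*np.median(w) if len(w) else None
def tri(pp):
    A=np.zeros((3,3));b=np.zeros(3)
    for p,uv in pp:
        o,d=ray(p,uv);d=d/np.linalg.norm(d);M=np.eye(3)-np.outer(d,d);A+=M;b+=M@o
    return np.linalg.solve(A,b)
def save(p,n,crop=None,f=1):
    im=p['image'][:,:,::-1]
    if crop: im=im[crop[1]:crop[3],crop[0]:crop[2]]
    cv2.imwrite('pics/'+n,cv2.resize(im,None,fx=f,fy=f,interpolation=cv2.INTER_CUBIC))
E
python3 - <<'E'
from h import *
np.set_printoptions(precision=1,suppress=True)
P={n:grab(n) for n in('scene','top')}
for n,p in P.items():
    save(p,n+'.png')
    for t in ['ball_center','rest','dish','dish_mid','dish_post','dish_lip','tier_top','mug_rim','mug','upturned','caddy','spoon']:
        for r in spotter.place_of(p,t)[:3]:
            print(n,t,round(r['score'],2),np.array(r['centre']),dep(p,r['centre']))
o=get_obs();print(o['time'],o['tcp_pos'],o['ee_rot'],o['opening'])
E
```

```text
scene ball_center 0.74 [358.2 325.5] [586.4 324.8  32.1]
scene ball_center 0.66 [391.4 296.6] [485.9 328.5  73.1]
scene rest 0.77 [386.6 312.7] [486.7 320.6  12. ]
scene dish 0.83 [292.3 231. ] [569.9  24.3 125.1]
scene dish 0.83 [282.1 181.8] [ 341.8 -372.3    6. ]
scene dish 0.64 [460.4 284.1] [246.7 357.6   7.8]
scene dish_mid 0.93 [457.3 284.8] [257.2 355.4   9.4]
scene dish_mid 0.89 [294.5 231.7] [568.5  32.9 127.3]
scene dish_mid 0.86 [281.1 180.7] [ 340.9 -380.1    6.5]
scene dish_post 0.96 [306.  168.8] [ 210.8 -407.5    0.2]
scene dish_post 0.91 [323.3 203.6] [477.3  38.9 186.4]
scene dish_post 0.87 [430.4 263. ] [305.3 291.5  65.8]
scene dish_lip 0.91 [255.6 232.2] [657.4 -21.1 131.3]
scene dish_lip 0.91 [500.8 284.9] [151.7 420.3   0.8]
scene dish_lip 0.89 [261.9 178.5] [ 483.6 -271.2  117.2]
scene tier_top 0.96 [287.7 232.6] [586.6  27.  128.5]
scene mug_rim 0.83 [309.6 265.4] [579.5 117.5  73. ]
scene mug_rim 0.42 [254.8 205.2] [ 513.8 -273.5   25.5]
scene mug 0.83 [315.  289.6] [605.  176.3  45.6]
scene upturned 0.62 [270.3 236.9] [636.   18.  130.4]
scene caddy 0.62 [2
[... 534 characters left out ...]
.1  13.3 127.3]
top dish_post 0.73 [217.6 266.5] [298.5 305.8  25.1]
top dish_post 0.72 [436.1 272.9] [ 274.9 -353.7   49.8]
top dish_post 0.63 [303.1 194. ] [492.9  40.  183.7]
top dish_lip 0.97 [319.2 138.7] [664.7  -5.3 137.6]
top dish_lip 0.65 [180.7 306.7] [178.5 416.3  16.6]
top dish_lip 0.56 [451.5 235.2] [ 390.  -418.    16.4]
top mug_rim 0.76 [270.5 168.3] [606.1 149.2  19.1]
top mug 0.8 [274.7 174.6] [584.8 135.2  22.1]
top caddy 0.77 [416.7 206.3] [ 465.9 -284.8  125.1]
top caddy 0.41 [218.4 208.9] [469.9 298.8  66.1]
top spoon 0.62 [327.5 139.7] [701.2 -33.1  15. ]
top spoon 0.33 [270.8 167.2] [609.6 148.2  19.3]
1.3 [ 160.1 -630.   231.2] [-180.    -0.    14.3] 85.38684481109726
```

View pics/scene.png

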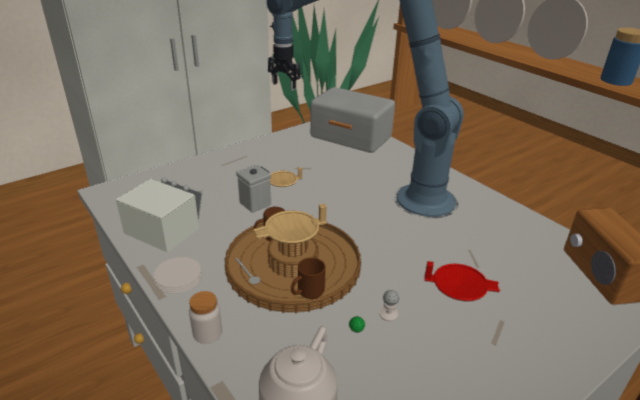

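View pics/top.png

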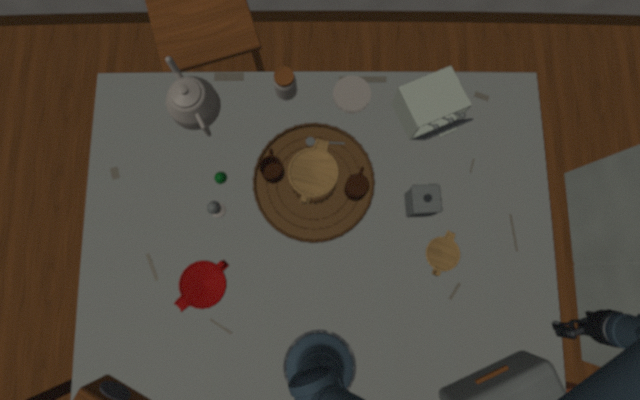

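Candidates for the dish in the scene picture: red (460,284), small beech (282,181) and large beech on the tier (292,230). The large beech one is meant. For the ball: green (358,325), and steel in the white rest (391,297), which is the one meant. The mug at (312,272) looks upright and the one at (273,216) upturned. I'll confirm these in a crop.

Run:
```python
from h import *
np.set_printoptions(precision=1,suppress=True)
s=grab('scene');t=grab('top')
a=cv2.resize(s['image'][190:330,215:415,::-1],(800,560),interpolation=cv2.INTER_CUBIC)
cv2.imwrite('pics/crop.png',a)
for n,u,v in [('ball',(391.4,296.6),(212,211.4)),('mid',(294.5,231.7),(313,174.9)),('post',(323.3,203.6),(303.1,194)),('lip',(255.6,232.2),(319.2,138.7)),('mugrim',(309.6,265.4),(270.5,168.3))]:
    x=tri([(s,u),(t,v)]); print(n,x)
print('rest',atz(s,(386.6,312.7),0))
```

```text
ball [467.1 317.9  54. ]
mid [560.   15.3 113.7]
post [487.2  43.2 193.5]
lip [664.2  -6.1 142.9]
mugrim [590.7 138.3  92.3]
rest [477.6 312.7   0. ]
```

View pics/crop.png

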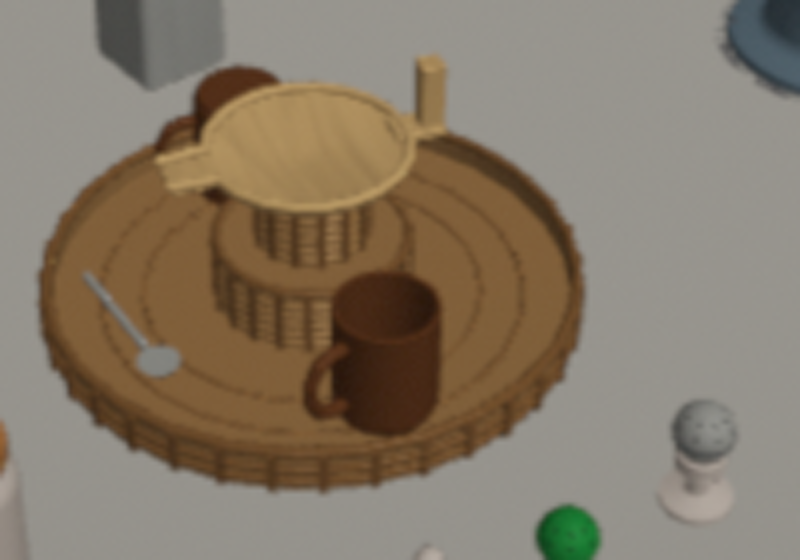

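The crop confirms it: the large beech dish is on the tier with its post at crop (430,90) and lip at (170,165). The upright mug's mouth is at crop (388,305), on the +y side. The upturned mug is behind at (235,95), and the steel ball is in its rest at (705,430).

```bash
cat >> h.py <<'E'
np.set_printoptions(precision=4,suppress=True)
def plan(pos,yaw,tilt=None):
    T=tool(); G=R.from_euler('xyz',[180,0,yaw],degrees=True)
    if tilt is not None: G=R.from_rotvec(np.radians(tilt))*G
    print('travel',T[:3,:3].T@(np.array(pos)-T[:3,3])/400,'rot',(R.from_matrix(T[:3,:3]).inv()*G).as_rotvec(degrees=True)/90)
E
python3 - <<'E'
from h import *
plan([440,-330,400],14.3); plan([500,0,400],-15)
w=grab('wrist'); print(w['T_tool_cam'],w['camera_matrix'],w['k1'])
E
```

```text
travel [ 0.8629 -0.5544 -0.4218] rot [-0.     -0.     -0.0004]
travel [ 1.2115 -1.3171 -0.4218] rot [-0.     -0.      0.3251]
[[   0.0007   -0.9614   -0.275    71.005 ]
 [   1.        0.001    -0.0011   -0.0297]
 [   0.0013   -0.275     0.9614 -143.774 ]
 [   0.        0.        0.        1.    ]] [[276.5506   0.     317.8643]
 [  0.     276.5506 197.7255]
 [  0.       0.       1.    ]] -0.03593155981768042
```

Call:
{"fn": "servo_tool", "kwargs": {"travel": [[0,0,-0.42],[0.86,-0.55,-0.42],[0.86,-0.55,-0.42],[0.86,-0.55,-0.42],[0.86,-0.55,-0.42],[0.86,-0.55,-0.42],[0.86,-0.55,-0.42],[0.86,-0.55,-0.42],[0.86,-0.55,-0.42],[0.86,-0.55,-0.42]], "delta_rot": [[0,0,0],[0,0,0],[0,0,0],[0,0,0],[0,0,0],[0,0,0],[0,0,0],[0,0,0],[0,0,0],[0,0,0]], "hand": [1,1,1,1,1,1,1,1,1,1]}}

```text
time: 2.28
tcp_pos: [406.0, -366.9, 384.7]
ee_rot: [180.0, -0.0, 14.2]
ft_force: [0.4, -0.6, -0.2]
opening: 85.5
grip_force: 0.0
```

Run:
```python
from h import *
o=get_obs();print(o['q'],o['tcp_pos'],o['ee_rot'])
plan([500,0,400],-15)
```

```text
[ 47.5458   5.7677 -10.5766  93.495    1.0857  80.7896 -38.9026] [ 405.9705 -366.9114  384.7481] [179.9543  -0.0177  14.2488]
travel [ 0.4536 -0.8312 -0.0387] rot [ 0.0004 -0.0003  0.325 ]
```

Call:
{"fn": "servo_tool", "kwargs": {"travel": [[0.45,-0.83,-0.04],[0.45,-0.83,-0.04],[0.45,-0.83,-0.04],[0.45,-0.83,-0.04],[0.45,-0.83,-0.04],[0.45,-0.83,-0.04],[0.45,-0.83,-0.04],[0.45,-0.83,-0.04],[0.45,-0.83,-0.04],[0.45,-0.83,-0.04]], "delta_rot": [[0,0,0.325],[0,0,0.325],[0,0,0.325],[0,0,0.325],[0,0,0.325],[0,0,0.325],[0,0,0.325],[0,0,0.325],[0,0,0.325],[0,0,0.325]], "hand": [1,1,1,1,1,1,1,1,1,1]}}

```text
time: 3.12
tcp_pos: [498.2, 6.1, 400.8]
ee_rot: [-179.8, -0.1, -14.4]
ft_force: [0.0, 1.1, 1.1]
opening: 85.5
grip_force: 0.0
```

```bash
cat > look.py <<'E'
from h import *
import sys
def look(ts):
    w=grab('wrist'); o=get_obs(); print(o['time'],np.array(o['tcp_pos']),np.array(o['ee_rot']))
    for t in ts:
        for r in spotter.place_of(w,t)[:3]: print(t,round(r['score'],2),np.array(r['centre']),dep(w,r['centre']))
    return w
E
python3 - <<'E'
from look import *
w=look(['dish_mid','dish_post','dish_lip','tier_top','mug_rim','upturned','ball_center'])
save(w,'w1.png')
plan([480,300,330],-15)
E
```

```text
3.1667 [498.4422   7.0197 400.7113] [-179.7626   -0.084   -14.2335]
dish_mid 0.95 [524.5 187.7] [ 335.55   -383.8393    6.1669]
dish_mid 0.61 [298.6 119.7] [573.3073  18.2692 125.9919]
dish_post 0.85 [528.  224.7] [ 277.7404 -356.1997   51.3914]
dish_post 0.74 [294.6 188.5] [488.3884  42.5025 187.5049]
dish_lip 0.62 [301.6  45.1] [694.2554 -12.0852  18.8366]
dish_lip 0.61 [538.4 150.6] [ 406.7975 -411.3485   11.4868]
mug_rim 0.93 [221.9 128.9] [594.9427 168.3182  19.8519]
upturned 0.55 [376.7 118.1] [546.1933 -98.0267  99.0321]
ball_center 0.9 [156.9 157.5] [576.2493 298.6859  36.6774]
ball_center 0.79 [162.6 210.8] [482.3371 306.1354  71.7413]
travel [-0.2422 -0.7237  0.1736] rot [ 0.0003  0.0002 -0.0025]
```

View pics/w1.png

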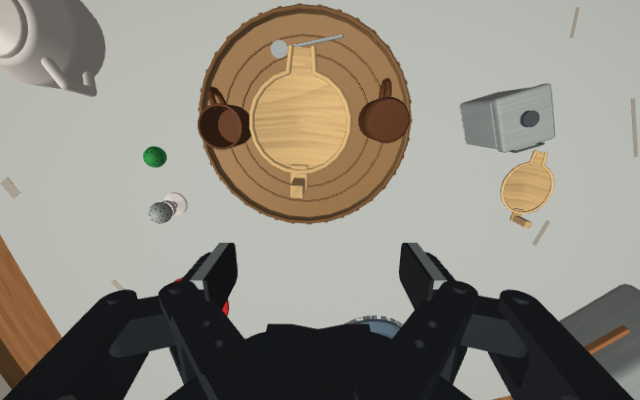

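The wrist view shows the target dish at (299,120) with its post at (297,185) and lip at (302,55). The upright mug's mouth is at (221,127), the upturned mug at (385,118), and the steel ball at (162,211).

Call:
{"fn": "servo_tool", "kwargs": {"travel": [[-0.24,-0.72,0.3],[-0.24,-0.72,0.3],[-0.24,-0.72,0.3],[-0.24,-0.72,0.3],[-0.24,-0.72,0.3],[-0.24,-0.72,0.3],[-0.24,-0.72,0.3],[-0.24,-0.72,0.3],[-0.24,-0.72,0.3],[-0.24,-0.72,0.3]], "delta_rot": [[0,0,0],[0,0,0],[0,0,0],[0,0,0],[0,0,0],[0,0,0],[0,0,0],[0,0,0],[0,0,0],[0,0,0]], "hand": [1,1,1,1,1,1,1,1,1,1]}}

```text
time: 4.35
tcp_pos: [478.3, 301.6, 278.5]
ee_rot: [179.9, 0.2, -14.8]
ft_force: [-0.3, -1.2, -0.7]
opening: 85.1
grip_force: 0.0
```

Run:
```python
from look import *
w=look(['ball_center','rest'])
s=grab('scene'); a=spotter.place_of(w,'ball_center'); b=spotter.place_of(s,'ball_center')
for x in a:
  for y in b: print(x['centre'],y['centre'],tri([(w,x['centre']),(s,y['centre'])]))
for x in a: print('z58',atz(w,x['centre'],58))
for m in spotter.trace(w,'ball'):
    print('seg',m['score'],m['centre'],atz(w,m['centre'],58),m['pixels'].sum(), w['image'][m['pixels']].mean(0))
```

```text
4.4 [479.7662 299.698  279.1301] [179.9226   0.0469 -15.01  ]
ball_center 0.78 [295.3 100.7] [575.9371 307.421   40.3697]
ball_center 0.66 [305.6 173.8] [485.3098 316.7388  77.5832]
ball_center 0.33 [406.5  56.2] [585.4986 175.7393  97.8734]
rest 0.57 [310.4 166.1] [492.0022 308.8503  69.6586]
[295.3, 100.7] [354.9, 321.7] [578.4931 307.0384  24.5745]
[295.3, 100.7] [392.8, 296.4] [544.7905 332.1527 118.5474]
[305.6, 173.8] [354.9, 321.7] [510.7985 299.6924 -10.2411]
[305.6, 173.8] [392.8, 296.4] [479.0261 321.0152  63.3968]
[406.5, 56.2] [354.9, 321.7] [568.5738 206.8023  -9.8554]
[406.5, 56.2] [392.8, 296.4] [545.8898 279.3203 142.8993]
z58 [574.6185 306.3372  58.    ]
z58 [481.7802 318.6024  58.    ]
z58 [590.1858 162.4277  58.    ]
seg 0.91 [292.7, 100.7] [575.4534 309.4788  58.    ] 713 [ 43.8373 115.9158  59.3619]
seg 0.56 [303.6, 174.6] [481.4135 321.4819  58.    ] 735 [130.0204 133.1361 129.4027]
```

```bash
python3 -c "
from h import *
plan([481,321,130],-15.5)"
```

```text
travel [-0.014  -0.0535  0.376 ] rot [-0.     -0.0009  0.0036]
```

Call:
{"fn": "servo_tool", "kwargs": {"travel": [[-0.014,-0.0535,0.376],[-0.014,-0.0535,0.376],[-0.014,-0.0535,0.376],[-0.014,-0.0535,0.376],[-0.014,-0.0535,0.376],[-0.014,-0.0535,0.376]], "delta_rot": [[0,0,0],[0,0,0],[0,0,0],[0,0,0],[0,0,0],[0,0,0]], "hand": [1,1,1,1,1,1]}}

```text
time: 5.2
tcp_pos: [479.0, 321.5, 128.4]
ee_rot: [179.9, 0.1, -15.0]
ft_force: [-0.4, 0.2, 0.2]
opening: 85.0
grip_force: 0.0
```

Run:
```python
from look import *
w=look(['ball_center','rest']); save(w,'w2.png')
for m in spotter.trace(w,'ball'):
    P=m['pixels']; ys,xs=np.nonzero(P); c,r=cv2.minEnclosingCircle(np.stack([xs,ys],1).astype(np.float32))
    print(m['score'],m['centre'],c,r,P.sum(),w['image'][P].mean(0),atz(w,c,58))
    d=w['depth'][ys,xs]; ok=d>0
    pts=np.array([dep(w,(x,y)) for x,y in zip(xs[ok][::5],ys[ok][::5])])
    A=np.c_[2*pts,np.ones(len(pts))]; s=np.linalg.lstsq(A,(pts**2).sum(1),rcond=None)[0]
    print('sphere',s[:3],np.sqrt(s[3]+s[:3]@s[:3]),pts[:,2].max())
```

```text
5.25 [480.5964 322.6957 130.6195] [-179.9427   -0.0592  -15.038 ]
ball_center 0.77 [321.6 208.6] [484.8749 317.6953  77.8858]
ball_center 0.72 [302.4  82.8] [576.8013 308.4694  40.3649]
0.77 [321.6, 209.4] (321.2991943359375, 208.56556701660156) 24.984342575073242 1931 [120.6986 124.0337 120.7701] [478.503  319.3523  58.    ]
sphere [478.6449 319.358   58.7957] 20.112441223033127 79.53845513563977
0.73 [298.6, 81.8] (300.5, 82.89215850830078) 25.935667037963867 1985 [ 43.6413 112.7572  58.4071] [574.9052 309.4552  58.    ]
sphere [579.8071 311.2559  16.973 ] 22.974105403068616 41.24294505107662
```

View pics/w2.png

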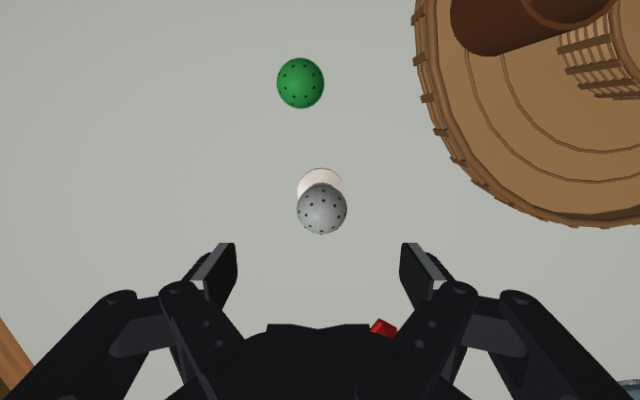

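The steel ball is at (322,209) between the fingers, on the white rest. The sphere fit gives (478.6, 319.4, 58.8) with r = 20.1, which matches the text. The green one stays at (300,83).

```bash
python3 -c "
from h import *
plan([478.6,319.4,42.5],-15.5)"
```

```text
travel [-0.0059  0.0133  0.225 ] rot [-0.0025 -0.0026  0.005 ]
```

Call:
{"fn": "servo_tool", "kwargs": {"travel": [[-0.006,0.0095,0.1],[-0.006,0.0095,0.17],[-0.006,0.0095,0.22],[-0.006,0.0095,0.22],[-0.006,0.0095,0.22]], "delta_rot": [[0,0,0],[0,0,0],[0,0,0],[0,0,0],[0,0,0]], "hand": [1,1,1,1,1]}}

```text
time: 5.82
tcp_pos: [476.9, 319.7, 42.3]
ee_rot: [-180.0, -0.0, -15.0]
ft_force: [0.6, 0.7, 0.8]
opening: 85.5
grip_force: 0.0
```

```bash
python3 -c "
from h import *
plan([478.6,319.4,42.5],-15.5)"
```

```text
travel [ 0.0042 -0.0004 -0.0004] rot [-0.0002 -0.0005  0.0054]
```

Call:
{"fn": "servo_tool", "kwargs": {"travel": [[0.004,0,0],[0.004,0,0],[0.004,0,0],[0.004,0,0],[0.004,0,0],[0.004,0,0],[0.004,0,0],[0.004,0,0],[0.004,0,0],[0.004,0,0]], "delta_rot": [[0,0,0],[0,0,0],[0,0,0],[0,0,0],[0,0,0],[0,0,0],[0,0,0],[0,0,0],[0,0,0],[0,0,0]], "hand": [1,0.8,0.6,0.5,0.4,0.3,0.3,0.3,0.3,0.3]}}

```text
time: 6.65
tcp_pos: [478.4, 319.0, 42.7]
ee_rot: [180.0, -0.1, -15.0]
ft_force: [-2.1, -1.8, 6.1]
opening: 37.3
grip_force: 59.2
```

Call:
{"fn": "servo_tool", "kwargs": {"travel": [[0,0,-0.03],[0,0,-0.1],[0,0,-0.2],[0,0,-0.3],[0,0,-0.4],[0,0,-0.5],[0,0,-0.5]], "delta_rot": [[0,0,0],[0,0,0],[0,0,0],[0,0,0],[0,0,0],[0,0,0],[0,0,0]], "hand": [0.3,0.3,0.3,0.3,0.3,0.3,0.3]}}

```text
time: 7.23
tcp_pos: [481.9, 323.8, 252.0]
ee_rot: [-179.2, -0.7, -15.0]
ft_force: [1.9, 1.4, 0.5]
opening: 37.1
grip_force: 60.2
```

Run:
```python
from look import *
w=look(['ball_center'])
plan([572,18,245],-15.9)
for m in spotter.trace(w,'ball')[:2]:
    P=m['pixels']; ys,xs=np.nonzero(P); print(m['score'],m['centre'],w['image'][P].mean(0))
    d=w['depth'][ys,xs]; ok=d>0
    pts=np.array([dep(w,(x,y)) for x,y in zip(xs[ok][::5],ys[ok][::5])])
    A=np.c_[2*pts,np.ones(len(pts))]; s=np.linalg.lstsq(A,(pts**2).sum(1),rcond=None)[0]
    print('sphere',s[:3],np.sqrt(s[3]+s[:3]@s[:3]))
```

```text
7.2833 [480.5262 322.3604 248.1956] [-179.476   -0.5    -14.963]
ball_center 0.8 [318.3 262.2] [490.5665 321.4753 285.5834]
ball_center 0.61 [314.7 101. ] [575.1479 307.0344  40.0591]
travel [ 0.4201  0.6707 -0.0014] rot [-0.0027 -0.0029  0.0103]
0.63 [318.0, 263.6] [124.6485 126.9087 123.6368]
sphere [399.7725 348.153  147.6215] 162.83408915399983
0.62 [309.2, 100.2] [ 47.3418 121.0133  63.0374]
sphere [579.2613 311.5835  21.2198] 19.991727954257723
```

Run:
```python
from h import *
plan([495,38,260],-15.9)
```

```text
travel [ 0.2232  0.6683 -0.0443] rot [-0.0005 -0.0009  0.0102]
```

Call:
{"fn": "servo_tool", "kwargs": {"travel": [[0.03,0.07,-0.044],[0.06,0.15,-0.044],[0.09,0.25,-0.044],[0.12,0.35,-0.044],[0.15,0.45,-0.044],[0.18,0.55,-0.044],[0.21,0.62,-0.044],[0.223,0.668,-0.044],[0.223,0.668,-0.044],[0.223,0.668,-0.044]], "delta_rot": [[0,0,0.01],[0,0,0.01],[0,0,0.01],[0,0,0.01],[0,0,0.01],[0,0,0.01],[0,0,0.01],[0,0,0.01],[0,0,0.01],[0,0,0.01]], "hand": [0.3,0.3,0.3,0.3,0.3,0.3,0.3,0.3,0.3,0.3]}}

```text
time: 8.22
tcp_pos: [493.4, 36.2, 256.9]
ee_rot: [179.9, 0.3, -16.1]
ft_force: [0.1, 0.1, -1.0]
opening: 37.5
grip_force: 60.2
```

```bash
cat > dish.py <<'E'
from look import *
def dishfit(w,und):
    # best dish by expected place: fit the rim ring and the post from points/masks
    for m in spotter.trace(w,'dish')[:3]:
        P=m['pixels']; print('dish mask',round(m['score'],2),m['centre'],P.sum(),w['image'][P].mean(0))
    K=np.array(w['camera_matrix'])
    pm=max(spotter.trace(w,'dish'),key=lambda m:m['pixels'].sum())['pixels']
    ys,xs=np.nonzero(pm&(w['depth']>0))
    pts=np.array([dep(w,(x,y)) for x,y in zip(xs[::3],ys[::3])])
    return pts
E
python3 - <<'E'
from dish import *
w=look(['dish_mid','dish_post','dish_lip','tier_top','mug_rim']); save(w,'w3.png')
for r in spotter.place_of(w,'dish_post'): print('post@186',atz(w,r['centre'],186))
for r in spotter.place_of(w,'dish_mid'): print('mid@126',atz(w,r['centre'],126))
for r in spotter.place_of(w,'mug_rim'): print('mug@97',atz(w,r['centre'],97))
p=dishfit(w,118)
q=p[(p[:,2]>122)&(p[:,2]<134)&(np.hypot(p[:,0]-573,p[:,1]-18)<60)]
# cone floor: z=a+tan8*(r-9)
from scipy.optimize import least_squares
f=lambda v:np.minimum(np.abs(v[2]+np.tan(np.radians(8))*np.maximum(np.hypot(q[:,0]-v[0],q[:,1]-v[1])-9,0)-q[:,2]),3)
s=least_squares(f,[573,18,126]);print('cone',s.x,len(q),s.cost)
t=p[p[:,2]>182];print('posttop',len(t),t.mean(0) if len(t) else 0,t.min(0),t.max(0))
E
```

```text
8.2667 [493.6364  38.2083 257.3227] [179.9953   0.2071 -15.9241]
dish_mid 0.87 [609.9 191.9] [ 336.3018 -386.0108    6.1732]
dish_mid 0.76 [317.6 111.4] [567.5654  15.8692 127.176 ]
dish_post 0.91 [189.4 342.4] [500.3278  83.2501 320.6057]
dish_post 0.62 [618.  244.4] [ 275.2323 -355.1622   50.6381]
dish_post 0.58 [316.2 219.9] [484.5602  40.9031 186.8461]
dish_lip 0.87 [165.2 386.4] [499.1974  84.2338 337.0415]
dish_lip 0.7 [631.4 144.8] [ 448.2477 -293.0483  120.1001]
tier_top 0.53 [316.6 110.7] [568.4432  16.6011 126.9769]
mug_rim 0.94 [195.8 122.1] [602.1299 174.8758  22.3352]
post@186 [395.7728 195.3264 186.    ]
post@186 [ 386.3351 -211.1547  186.    ]
post@186 [484.2522  40.9983 186.    ]
mid@126 [ 404.9931 -263.5334  126.    ]
mid@126 [567.5883  15.8649 126.    ]
mug@97 [594.2537 143.6648  97.    ]
dish mask 0.84 [318.2, 105.5] 23116 [221.7362 186.8055 128.4712]
dish mask 0.75 [610.7, 198.4] 4072 [207.7483 172.447  119.681 ]
dish mask 0.73 [199.8, 357.7] 754 [195.9589  44.6034  42.1592]
cone [567.602   16.1841 127.2583] 3976 189.38453133840738
posttop 95 [488.2777  40.5475 186.5613] [481.4089  32.0717 182.9909] [494.6951  48.9291 187.7346]
```

View pics/w3.png

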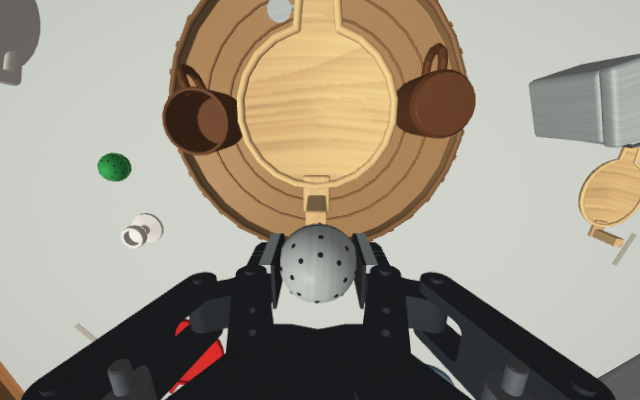

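The ball is held at (318,263), with its centre about 16.5 mm behind the TCP. The dish is clear, with its middle at (318,111).

Run:
```python
from h import *
plan([567.6,16.2,257],-15.9)
plan([567.6,16.2,150],-15.9)
```

```text
travel [0.19   0.004  0.0051] rot [-0.     -0.0001  0.0006]
travel [0.19   0.004  0.2726] rot [-0.     -0.0001  0.0006]
```

Call:
{"fn": "servo_tool", "kwargs": {"travel": [[0.06,0.004,0],[0.12,0.004,0],[0.17,0.004,0],[0.19,0.004,0.03],[0.19,0.004,0.1],[0.19,0.004,0.17],[0.19,0.004,0.23],[0.19,0.004,0.27],[0.19,0.004,0.27],[0.19,0.004,0.27]], "delta_rot": [[0,0,0],[0,0,0],[0,0,0],[0,0,0],[0,0,0],[0,0,0],[0,0,0],[0,0,0],[0,0,0],[0,0,0]], "hand": [0.3,0.3,0.3,0.3,0.3,0.3,0.3,0.3,0.3,0.3]}}

```text
time: 9.6
tcp_pos: [566.9, 15.6, 150.2]
ee_rot: [180.0, 0.1, -15.9]
ft_force: [0.1, 0.3, -0.4]
opening: 37.6
grip_force: 60.3
```

Run:
```python
from h import *
plan([567.6,16.2,131.5],-15.9)
```

```text
travel [ 0.0015 -0.002   0.0467] rot [0.0003 0.0015 0.    ]
```

Call:
{"fn": "servo_tool", "kwargs": {"travel": [[0.001,-0.002,0.01],[0.001,-0.002,0.02],[0.001,-0.002,0.03],[0.001,-0.002,0.038],[0.001,-0.002,0.044],[0.001,-0.002,0.0465],[0.001,-0.002,0.0465],[0.001,-0.002,0.0465]], "delta_rot": [[0,0,0],[0,0,0],[0,0,0],[0,0,0],[0,0,0],[0,0,0],[0,0,0],[0,0,0]], "hand": [0.3,0.3,0.3,0.3,0.3,0.3,0.3,0.3]}}

```text
time: 10.27
tcp_pos: [568.2, 16.3, 132.4]
ee_rot: [-180.0, -0.0, -15.9]
ft_force: [0.3, 0.3, -1.3]
opening: 37.2
grip_force: 60.3
```

Call:
{"fn": "servo_tool", "kwargs": {"travel": [[0,0,0.003],[0,0,0.005],[0,0,0.005],[0,0,0.005]], "delta_rot": [[0,0,0],[0,0,0],[0,0,0],[0,0,0]], "hand": [0.3,0.3,0.3,0.3]}}

```text
time: 10.6
tcp_pos: [568.5, 16.3, 130.7]
ee_rot: [-180.0, -0.0, -15.9]
ft_force: [0.2, 0.4, 0.8]
opening: 37.5
grip_force: 60.5
```

Call:
{"fn": "servo_tool", "kwargs": {"travel": [[0,0,0],[0,0,0],[0,0,0],[0,0,0],[0,0,0],[0,0,0],[0,0,0],[0,0,0],[0,0,0],[0,0,0]], "delta_rot": [[0,0,0],[0,0,0],[0,0,0],[0,0,0],[0,0,0],[0,0,0],[0,0,0],[0,0,0],[0,0,0],[0,0,0]], "hand": [0.42,0.45,0.48,0.5,0.53,0.56,0.6,0.7,0.75,0.75]}}

```text
time: 11.43
tcp_pos: [568.2, 16.4, 130.4]
ee_rot: [-180.0, 0.0, -15.9]
ft_force: [0.3, -0.2, -0.1]
opening: 64.2
grip_force: 0.0
```

Call:
{"fn": "servo_tool", "kwargs": {"travel": [[0,0,-0.01],[0,0,-0.03],[0,0,-0.07],[0,0,-0.12],[0,0,-0.18],[0,0,-0.25],[-0.05,0,-0.3],[-0.1,0,-0.3],[-0.15,0,-0.3],[-0.15,0,-0.3]], "delta_rot": [[0,0,0],[0,0,0],[0,0,0],[0,0,0],[0,0,0],[0,0,0],[0,0,0],[0,0,0],[0,0,0],[0,0,0]], "hand": [0.75,0.75,0.75,0.75,0.75,0.75,0.75,0.75,0.75,0.75]}}

```text
time: 12.27
tcp_pos: [507.6, 34.6, 251.6]
ee_rot: [179.9, 0.0, -15.7]
ft_force: [-0.9, -0.5, 0.0]
opening: 63.9
grip_force: 0.0
```

```bash
cat > st.py <<'E'
from dish import *
from scipy.optimize import least_squares
def report(w,c0,zf,pts_=True):
    p=dishfit(w,0)
    q=p[(p[:,2]>zf-5)&(p[:,2]<zf+9)&(np.hypot(p[:,0]-c0[0],p[:,1]-c0[1])<64)&(np.hypot(p[:,0]-c0[0],p[:,1]-c0[1])>25)]
    def f(v):
        z=q[:,2]-v[3]*(q[:,0]-v[0])-v[4]*(q[:,1]-v[1])
        return v[2]+np.tan(np.radians(8))*np.maximum(np.hypot(q[:,0]-v[0],q[:,1]-v[1])-9,0)-z
    s=least_squares(f,[*c0,zf,0,0],loss='soft_l1');print('cone mid',s.x[:3],'slope deg',np.degrees(s.x[3:]),len(q))
    t=p[p[:,2]>zf+56]
    if len(t): print('posttop',len(t),t.mean(0),t.min(0),t.max(0))
    for m in spotter.trace(w,'ball')[:3]:
        P=m['pixels']; c=np.array(m['centre']); print('ball',round(m['score'],2),c,w['image'][P].mean(0),atz(w,c,zf+20))
    return s.x
E
python3 - <<'E'
from st import *
w=look(['dish_mid','dish_post','ball_center']); save(w,'w4.png')
report(w,[567.6,16.2],126.5)
for r in spotter.place_of(w,'dish_post'): print('post@186',atz(w,r['centre'],186))
E
```

```text
12.3167 [509.2627  33.6945 251.4732] [179.9509  -0.0788 -15.7752]
dish_mid 0.91 [611.3 205.2] [ 334.6853 -386.0164    6.3918]
dish_mid 0.76 [182.9 358.9] [245.3957 360.236    9.4965]
dish_post 0.87 [621.4 255.6] [ 276.6302 -359.1135   50.1947]
dish_post 0.72 [318.  240.5] [483.4062  42.0114 187.4538]
dish_post 0.59 [186.3 351. ] [309.5354 295.2907  69.4645]
ball_center 0.93 [318.5 127.2] [569.4146  17.4648 166.8964]
ball_center 0.72 [115.7 177.3] [578.0992 298.9545  36.616 ]
dish mask 0.96 [184.5, 363.4] 1761 [193.4026  40.8075  38.4435]
dish mask 0.94 [320.5, 102.3] 22285 [220.8202 186.218  128.143 ]
dish mask 0.79 [610.9, 207.3] 3787 [208.2466 172.3998 118.9089]
cone mid [567.5614  17.269  127.283 ] slope deg [-0.0074  0.2215] 4440
posttop 152 [485.2884  41.2435 186.6537] [474.8926  31.0838 182.7051] [494.4449  51.8177 187.7816]
ball 0.66 [112.4 174.7] [ 41.4909 111.1431  56.7209] [580.593  214.2006 146.5   ]
ball 0.64 [318.5 126.1] [148.6976 151.619  146.3969] [569.7251  17.3485 146.5   ]
ball 0.42 [593.5 115.3] [140.5825 144.4478 140.4373] [ 514.4964 -223.2672  146.5   ]
post@186 [ 394.4384 -211.5346  186.    ]
post@186 [482.7585  42.1937 186.    ]
post@186 [404.838  195.3897 186.    ]
```

View pics/w4.png

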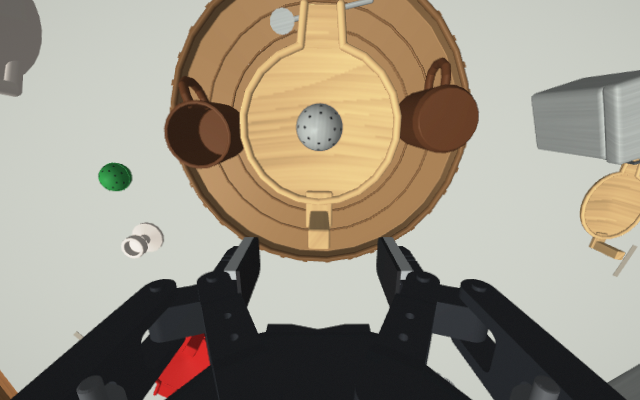

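The ball rests in the dish's middle at (319,127). The post top is at (319,238) and the mugs are unmoved. Next is the post.

Run:
```python
from h import *
plan([483.5,41.7,220],-16.4)
plan([483.5,41.7,146],-16.4)
```

```text
travel [-0.0725 -0.0032  0.0757] rot [-0.0003  0.0002  0.0053]
travel [-0.0724 -0.0031  0.2607] rot [-0.0003  0.0002  0.0053]
```

Call:
{"fn": "servo_tool", "kwargs": {"travel": [[-0.04,-0.003,0],[-0.072,-0.003,0.03],[-0.072,-0.003,0.07],[-0.072,-0.003,0.07],[-0.072,-0.003,0.07]], "delta_rot": [[0,0,0.005],[0,0,0.005],[0,0,0.005],[0,0,0.005],[0,0,0.005]], "hand": [0.75,0.75,0.75,0.75,0.75]}}

```text
time: 13.08
tcp_pos: [482.6, 41.5, 221.6]
ee_rot: [180.0, 0.1, -16.4]
ft_force: [1.1, -0.5, 0.8]
opening: 64.2
grip_force: 0.0
```

Run:
```python
from st import *
w=look(['dish_post'])
report(w,[567.6,17.2],126.5)
for r in spotter.place_of(w,'dish_post'): print('post@186',atz(w,r['centre'],186))
plan([483.5,41.7,146],-16.4)
```

```text
13.1333 [483.5783  41.6333 222.5421] [-179.9789    0.0138  -16.3643]
dish_post 0.96 [316.1 223.8] [484.2025  43.0709 187.4876]
dish_post 0.81 [179.  355.5] [306.2294 292.5235  69.3003]
dish mask 0.97 [625.7, 201.7] 2312 [204.6548 170.3235 118.2673]
dish mask 0.96 [181.5, 366.2] 1962 [196.0255  41.9419  39.5698]
dish mask 0.63 [345.6, 84.8] 27653 [224.1752 190.4365 131.1126]
cone mid [567.6458  16.3126 127.2871] slope deg [0.0037 0.1109] 6151
posttop 219 [484.9936  41.3182 186.6206] [474.1498  31.3971 182.6794] [494.5028  51.5729 187.5529]
ball 0.75 [ 92.9 163.1] [ 48.0188 115.1919  62.4202] [570.1309 207.9862 146.5   ]
ball 0.65 [317.8  90.9] [151.4732 154.8883 149.9996] [569.8816  16.848  146.5   ]
post@186 [483.6427  43.2478 186.    ]
post@186 [402.7815 185.8287 186.    ]
travel [-0.0013  0.0006  0.193 ] rot [-0.0004 -0.0009  0.0004]
```

Call:
{"fn": "servo_tool", "kwargs": {"travel": [[0.001,-0.001,0.05],[0.001,-0.001,0.11],[0.001,-0.001,0.16],[0.001,-0.001,0.191],[0.001,-0.001,0.191],[0.001,-0.001,0.191],[0.001,-0.001,0.191]], "delta_rot": [[0,0,0.003],[0,0,0.003],[0,0,0.003],[0,0,0.003],[0,0,0.003],[0,0,0.003],[0,0,0.003]], "hand": [0.75,0.75,0.75,0.75,0.75,0.75,0.75]}}

```text
time: 13.97
tcp_pos: [484.7, 42.3, 147.1]
ee_rot: [-179.9, -0.1, -16.6]
ft_force: [0.0, -0.2, 0.2]
opening: 64.2
grip_force: 0.0
```

Run:
```python
from st import *
w=look(['dish_post']); save(w,'w5.png')
```

```text
14.0167 [484.9565  42.2748 147.4228] [-179.9427   -0.1525  -16.6199]
dish_post 0.7 [323.1 287.9] [484.9168  40.4388 187.5661]
```

View pics/w5.png

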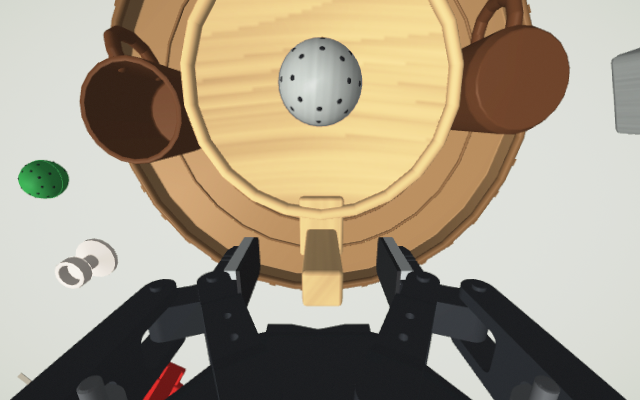

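The post at (322,270) lies between the pads, about 2 mm to the right of their midline (318). I'll shift by that and close.

Call:
{"fn": "servo_tool", "kwargs": {"travel": [[0,0.004,0],[0,0.004,0],[0,0.004,0],[0,0.004,0],[0,0.004,0],[0,0.004,0],[0,0.004,0],[0,0.004,0],[0,0.004,0],[0,0.004,0]], "delta_rot": [[0,0,0],[0,0,0],[0,0,0],[0,0,0],[0,0,0],[0,0,0],[0,0,0],[0,0,0],[0,0,0],[0,0,0]], "hand": [0.7,0.6,0.5,0.42,0.36,0.32,0.29,0.27,0.25,0.23]}}

```text
time: 14.9
tcp_pos: [483.1, 40.6, 145.9]
ee_rot: [-180.0, 0.0, -16.6]
ft_force: [-0.5, 0.3, -0.7]
opening: 19.8
grip_force: 0.0
```

Call:
{"fn": "servo_tool", "kwargs": {"travel": [[0,0,0],[0,0,0],[0,0,0],[0,0,0],[0,0,0],[0,0,0],[0,0,0]], "delta_rot": [[0,0,0],[0,0,0],[0,0,0],[0,0,0],[0,0,0],[0,0,0],[0,0,0]], "hand": [0.21,0.2,0.19,0.15,0.1,0,0]}}

```text
time: 15.48
tcp_pos: [483.2, 40.7, 146.1]
ee_rot: [-180.0, -0.0, -16.6]
ft_force: [-0.4, 1.4, 1.9]
opening: 16.8
grip_force: 58.7
```

Run:
```python
from st import *
w=look([])
report(w,[567.6,16.7],126.5)
s=grab('scene');t=grab('top')
for p in (s,t):
  for r in spotter.place_of(p,'mug_rim')+spotter.place_of(w,'mug_rim'): print(atz(p,r['centre'],97))
```

```text
15.5333 [483.1318  40.656  146.0688] [-179.9965    0.0012  -16.6056]
dish mask 0.85 [319.1, 121.1] 49868 [229.2112 199.2072 137.6953]
cone mid [567.5313  16.2579 127.3375] slope deg [-0.0123  0.0927] 11274
posttop 547 [485.3226  40.7515 186.6473] [471.8818  30.5771 182.5687] [494.3345  51.4405 187.8888]
ball 0.79 [ 40.1 177.9] [ 45.2281 115.0279  60.4404] [566.2846 176.3669 146.5   ]
ball 0.68 [316.5  78.7] [162.1889 165.9523 160.9353] [569.3644  16.4478 146.5   ]
[598.4747 149.0833  97.    ]
[  638.8345 -1087.7917    97.    ]
[-714.6488 -470.0652   97.    ]
[-199.7038 -917.1741   97.    ]
[590.4999 143.0766  97.    ]
[769.5852 588.4846  97.    ]
[ 839.9546 -443.4685   97.    ]
[859.0207  11.5615  97.    ]
```

Call:
{"fn": "servo_tool", "kwargs": {"travel": [[0,0,-0.003],[0,0,-0.008],[0,0,-0.014],[0,0,-0.02],[0,0,-0.026],[0,0,-0.031],[0,0,-0.035],[0,0,-0.0375],[0,0,-0.0375],[0,0,-0.0375]], "delta_rot": [[0,0,0],[0,0,0],[0,0,0],[0,0,0],[0,0,0],[0,0,0],[0,0,0],[0,0,0],[0,0,0],[0,0,0]], "hand": [0,0,0,0,0,0,0,0,0,0]}}

```text
time: 16.82
tcp_pos: [483.2, 40.5, 161.0]
ee_rot: [-180.0, -0.0, -16.6]
ft_force: [0.3, -0.0, -3.4]
opening: 17.2
grip_force: 58.5
```

Run:
```python
from st import *
w=look([])
report(w,[567.6,16.7],141.5)
```

```text
16.8667 [483.089   40.5418 160.9584] [179.9977   0.0046 -16.6117]
dish mask 0.85 [318.5, 125.6] 49717 [226.5741 195.1252 134.6359]
cone mid [567.4244  15.8494 142.0319] slope deg [-0.1563  0.1005] 11306
posttop 548 [485.3483  40.6646 201.5369] [473.2387  30.5529 197.5784] [494.415   51.3682 202.6488]
ball 0.8 [ 53.  175.3] [ 47.3797 115.4874  62.0664] [565.3391 167.9559 161.5   ]
ball 0.58 [315.2  79.6] [158.5026 162.4229 157.6742] [569.1381  16.9853 161.5   ]
```

Call:
{"fn": "servo_tool", "kwargs": {"travel": [[0,0,-0.003],[0,0,-0.01],[0,0,-0.02],[0,0,-0.035],[0,0,-0.05],[0,0,-0.065],[0,0,-0.08],[0,0,-0.088],[0,0,-0.0925],[0,0,-0.0925]], "delta_rot": [[0,0,0],[0,0,0],[0,0,0],[0,0,0],[0,0,0],[0,0,0],[0,0,0],[0,0,0],[0,0,0],[0,0,0]], "hand": [0,0,0,0,0,0,0,0,0,0]}}

```text
time: 17.85
tcp_pos: [483.5, 40.6, 198.6]
ee_rot: [-180.0, -0.1, -16.6]
ft_force: [0.1, -0.2, -1.4]
opening: 17.3
grip_force: 58.5
```

Call:
{"fn": "servo_tool", "kwargs": {"travel": [[0,0,0],[0,0,0],[0,0,0],[0,0,0]], "delta_rot": [[0,0,0],[0,0,0],[0,0,0],[0,0,0]], "hand": [0,0,0,0]}}

```text
time: 18.18
tcp_pos: [482.9, 40.5, 197.6]
ee_rot: [180.0, 0.0, -16.6]
ft_force: [-0.3, 0.4, -2.1]
opening: 17.4
grip_force: 58.5
```

Run:
```python
from st import *
w=look(['mug_rim','upturned'])
report(w,[567.6,16.7],178.5)
for n,z in (('mug_rim',97),('upturned',97),('mug',97)):
  for m in spotter.trace(w,n)[:2]: print(n,m['score'],m['centre'],atz(w,m['centre'],z))
# tray centre: wicker rim from upper pictures
t=grab('top')
for m in spotter.trace(t,'tiers')[:1]:
  c=cv2.findContours(m['pixels'].astype(np.uint8),cv2.RETR_EXTERNAL,cv2.CHAIN_APPROX_NONE)[0]; c=max(c,key=len)
  (u,v),ax,_=cv2.fitEllipse(cv2.convexHull(c)); print('tray',u,v,ax,atz(t,(u,v),33))
print(get_obs()['q'])
```

```text
18.2333 [482.9278  40.5408 197.6825] [179.9949   0.0353 -16.6107]
mug_rim 0.55 [164.7 113.2] [603.2529 174.5506  40.2891]
dish mask 0.75 [630.9, 205.8] 960 [196.2979 163.7948 114.5094]
dish mask 0.75 [158.3, 105.1] 4911 [63.6709 41.5547 27.8544]
dish mask 0.68 [322.2, 124.3] 49669 [216.2547 181.2566 124.7065]
cone mid [567.045   16.2482 178.5383] slope deg [-0.2316  0.1653] 11315
posttop 537 [485.1211  40.6736 238.1859] [473.402   30.5059 234.6412] [494.2747  50.8815 239.2692]
ball 0.89 [ 79.9 166.4] [ 47.793  111.0377  61.2772] [564.756  149.9989 198.5   ]
ball 0.84 [316.2  78.6] [146.8636 150.6834 146.431 ] [569.0671  16.4024 198.5   ]
ball 0.63 [324.8 118.4] [216.6034 181.56   124.8859] [550.0831  17.6119 198.5   ]
mug_rim 0.84 [156.6, 105.3] [601.4674 149.5861  97.    ]
upturned 0.63 [478.9, 81.7] [ 541.9986 -116.2845   97.    ]
upturned 0.2 [356.5, 207.8] [464.1569   9.498   97.    ]
mug 0.84 [156.0, 107.5] [599.9781 150.856   97.    ]
tray 313.6536865234375 182.21517944335938 (118.56989288330078, 122.62589263916016) [557.3451  12.0819  33.    ]
[  20.2776    8.3338  -31.8766  114.3652    5.1405   58.6454 -120.6173]
```

The lift is level and the ball stays centred, at (316,79). Turning about the dish axis in four arcs of 23.5°, with a check after the first.

Call:
{"fn": "servo_tool", "kwargs": {"travel": [[0,0.0018,0],[0.0001,0.0072,0],[0.0006,0.0161,0],[0.0019,0.0286,0],[0.0046,0.0445,0],[0.0085,0.0602,0],[0.0123,0.0722,0],[0.0154,0.0806,0],[0.0174,0.0856,0],[0.0181,0.0872,0]], "delta_rot": [[0,0,-0.0052],[0,0,-0.0209],[0,0,-0.047],[0,0,-0.0836],[0,0,-0.1306],[0,0,-0.1776],[0,0,-0.2141],[0,0,-0.2402],[0,0,-0.2559],[0,0,-0.2611]], "hand": [0,0,0,0,0,0,0,0,0,0]}}

```text
time: 19.57
tcp_pos: [480.1, 4.3, 198.0]
ee_rot: [180.0, 0.0, 6.9]
ft_force: [-0.4, -0.2, -2.8]
opening: 17.3
grip_force: 58.5
```

Run:
```python
from st import *
w=look([])
report(w,[567.6,16.7],178.5)
```

```text
19.6167 [480.1173   4.4689 197.9955] [179.9833   0.0023   6.8781]
dish mask 0.98 [320.2, 121.5] 49770 [212.872  177.3836 122.003 ]
dish mask 0.94 [55.8, 306.4] 7220 [178.5856  38.6623  36.4204]
dish mask 0.81 [569.9, 306.4] 3905 [202.769  167.021  115.0033]
cone mid [567.5488  15.5093 178.9877] slope deg [-0.1336  0.0751] 11294
posttop 551 [482.2269   4.9432 238.4389] [471.666   -4.9939 234.6793] [490.3473  14.4762 239.5854]
ball 0.71 [49.2 60.4] [ 41.6103 103.3159  54.9124] [563.6277 148.074  198.5   ]
ball 0.7 [315.4  80. ] [142.0837 145.7987 141.6612] [568.393   16.5399 198.5   ]
```

Call:
{"fn": "servo_tool", "kwargs": {"travel": [[0,0.0018,0],[0.0001,0.0072,0],[0.0006,0.0161,0],[0.0019,0.0286,0],[0.0046,0.0445,0],[0.0085,0.0602,0],[0.0123,0.0722,0],[0.0154,0.0806,0],[0.0174,0.0856,0],[0.0181,0.0872,0]], "delta_rot": [[0,0,-0.0052],[0,0,-0.0209],[0,0,-0.047],[0,0,-0.0836],[0,0,-0.1306],[0,0,-0.1776],[0,0,-0.2141],[0,0,-0.2402],[0,0,-0.2559],[0,0,-0.2611]], "hand": [0,0,0,0,0,0,0,0,0,0]}}

```text
time: 20.6
tcp_pos: [491.7, -29.1, 198.0]
ee_rot: [180.0, -0.0, 30.4]
ft_force: [0.6, -0.4, -2.0]
opening: 17.0
grip_force: 58.5
```

Call:
{"fn": "servo_tool", "kwargs": {"travel": [[0,0.0018,0],[0.0001,0.0072,0],[0.0006,0.0161,0],[0.0019,0.0286,0],[0.0046,0.0445,0],[0.0085,0.0602,0],[0.0123,0.0722,0],[0.0154,0.0806,0],[0.0174,0.0856,0],[0.0181,0.0872,0]], "delta_rot": [[0,0,-0.0052],[0,0,-0.0209],[0,0,-0.047],[0,0,-0.0836],[0,0,-0.1306],[0,0,-0.1776],[0,0,-0.2141],[0,0,-0.2402],[0,0,-0.2559],[0,0,-0.2611]], "hand": [0,0,0,0,0,0,0,0,0,0]}}

```text
time: 21.43
tcp_pos: [515.6, -55.2, 198.0]
ee_rot: [180.0, -0.0, 53.9]
ft_force: [0.4, 0.5, -2.1]
opening: 17.3
grip_force: 58.5
```

Run:
```python
from st import *
w=look([])
report(w,[567.6,16.7],178.5)
```

```text
21.4833 [515.5561 -55.1476 198.0007] [179.9928  -0.0089  53.899 ]
dish mask 0.85 [323.2, 121.6] 49184 [210.4331 174.1688 119.5461]
cone mid [567.826   16.1765 178.9974] slope deg [-0.044   0.0158] 11273
posttop 528 [517.1202 -53.5741 238.4588] [505.4843 -65.4054 234.576 ] [527.8442 -43.3239 239.6067]
ball 0.82 [315.3  78.9] [136.0576 139.2507 134.8519] [567.7846  17.6186 198.5   ]
```

Last arc brings the tool yaw to about 78°.

Call:
{"fn": "servo_tool", "kwargs": {"travel": [[0,0.0018,0],[0.0001,0.0072,0],[0.0006,0.0161,0],[0.0019,0.0286,0],[0.0046,0.0445,0],[0.0085,0.0602,0],[0.0123,0.0722,0],[0.0154,0.0806,0],[0.0174,0.0856,0],[0.0181,0.0872,0]], "delta_rot": [[0,0,-0.0052],[0,0,-0.0209],[0,0,-0.047],[0,0,-0.0836],[0,0,-0.1306],[0,0,-0.1776],[0,0,-0.2141],[0,0,-0.2402],[0,0,-0.2559],[0,0,-0.2611]], "hand": [0,0,0,0,0,0,0,0,0,0]}}

```text
time: 22.47
tcp_pos: [548.2, -70.1, 198.0]
ee_rot: [180.0, -0.0, 77.4]
ft_force: [-0.4, 0.8, -2.8]
opening: 17.2
grip_force: 58.5
```

Call:
{"fn": "servo_tool", "kwargs": {"travel": [[0,0,0],[0,0,0],[0,0,0],[0,0,0],[0,0,0],[0,0,0]], "delta_rot": [[0,0,0],[0,0,0],[0,0,0],[0,0,0],[0,0,0],[0,0,0]], "hand": [0,0,0,0,0,0]}}

```text
time: 22.97
tcp_pos: [547.7, -69.8, 198.0]
ee_rot: [180.0, 0.0, 77.4]
ft_force: [-0.7, 0.5, -3.2]
opening: 17.3
grip_force: 58.5
```

Run:
```python
from st import *
w=look(['dish_lip','mug_rim']); save(w,'w6.png')
report(w,[567.6,16.7],178.5)
for m in spotter.place_of(w,'mug_rim')[:2]: print('mug',atz(w,m['centre'],97))
print(np.abs(get_obs()['dq']).max(),get_obs()['grip_force'])
s=grab('scene');cv2.imwrite('pics/fin.png',cv2.resize(s['image'][150:330,215:415,::-1],(640,576)))
```

```text
23.0167 [547.7406 -69.7919 198.0386] [179.9976   0.0048  77.3873]
dish mask 0.86 [314.8, 124.1] 49338 [207.5227 171.18   117.399 ]
cone mid [567.7991  15.8071 178.9967] slope deg [ 0.0487 -0.09  ] 11255
posttop 542 [548.7997 -68.0229 238.4584] [538.3127 -79.0756 234.518 ] [558.6594 -59.3417 239.5989]
ball 0.75 [314.7  78.1] [132.7156 135.9348 131.7634] [566.6132  17.8941 198.5   ]
0.09059961904032747 58.516870737075806
```

View pics/w6.png

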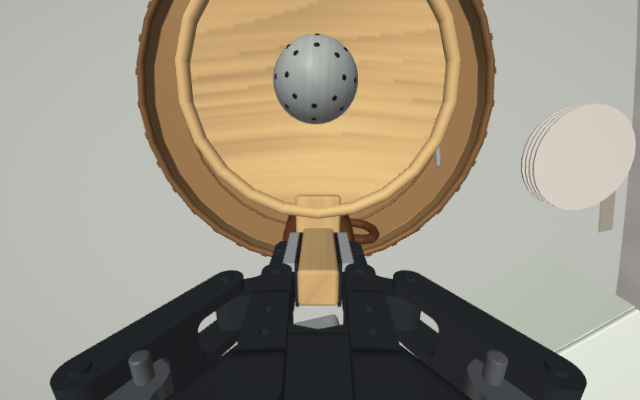

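View pics/fin.png

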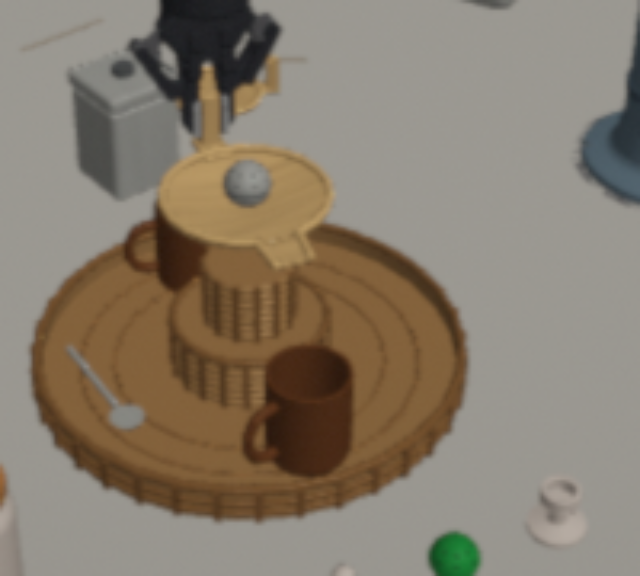

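The dish is level and about 52 mm above the tier. The ball is central, at wrist-picture (315,78). The lip, at scene crop (285,250), points to the upright mug at (310,375). Handing in.

```bash
python3 -c "
from h import *
print(ctrl.close_job())"
```

```text
the job is handed in; nothing more can be done
None
```

The job is handed in at about 23 s, with no verdict returned: the arm is holding the dish level, about 52 mm above the top tier, with the steel ball loose in its middle and the lip turned to the upright mug.

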